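# Scrape the tile chips into the scrap tote and hold the tote up level

### The arm

A 6-joint arm with a two-finger parallel gripper is mounted at the origin on the work surface. World frame = base frame: x ahead of the robot, y to its left, z up, the work surface at z = 0. Lengths are in mm, angles in rad, forces in N, time in s.
With the tool pointing down it reaches from about 350 to 725 mm from the base axis. Payload 4.3 kg.
Tool frame: the origin (TCP) lies on the centre line of the jaws, within the pads' length; the fingertips stand 17 mm ahead of it and the grasp point (between the pads) lies 2 mm behind it; x points along the fingers, y is the direction in which the jaws open and shut, and the axes are right-handed (so a half turn about x gives the same grasp; the last joint's range is limited). The gripper opens to 85 mm and grips with 20 to 120 N. Pads are 22 mm wide; open, the fingers measure 114 mm over their backs; the gripper's body (76 mm by 85 mm) begins 54 mm behind the grasp point. The pads swing forward as they close: fully open they stand 13 mm farther back than shut.
Start: joints at [1.151, 0.377, 0.081, 1.274, 0, 1.46], TCP at [175.306, 547.661, 248.329] pointing down, gripper open.
Joint ranges: [-2.72, 2.72], [-0.84, 1.66], [-1.02, 1.22], [-1.77, 2.12], [-1.37, 1.28], [-3.14, 3.14]. Speed limits (rad/s): [2.57, 2.57, 3.14, 3.14, 3.14, 3.14].

### API

Orientations are given as a unit quaternion [x, y, z, w].
In Python, from station import robot gives the robot as it stands.
- The arm moves only by the shell command python3 -m inch 'ROWS'. ROWS is text: rows parted by semicolons, each of 7 numbers parted by spaces: the opening, from 0 (shut) to 1 (fully open), then the shift along the tool's x, y, z in units of 25 mm (1.0 is 25 mm), then the turn, a rotation vector about the tool's x, y, z in units of 6 degrees (1.0 is 6 degrees). In form: grip tx ty tz ax ay az; .... A call has exactly 10 rows; each row is the pose to reach, as a shift and turn from the pose commanded when the call began, along the tool's axes at that moment; what a row does not reach only later rows make up. A row lasts 1/12 s, in which the tool goes at most 41.7 mm and 7.16 degrees, less where a joint would pass 70% of its speed; a pose out of reach is approached as far as the arm can. A call with a gripper value outside its range is refused whole. The fingers move at their own pace and stop on an object; the grip force is fixed at half the most. Time passes only in rows, so rows that repeat a pose let the fingers close, or fill a call up. It gives the time, the measured TCP pose, the force and the opening at its end, in the units of the state.
- robot.observe(): the state, without advancing time (a new reading comes with each control period).
- robot.camera(name): name is "scene" or "side" or "wrist"; returns a dict with "pixels" (400x640x3 uint8, red, green, blue), "vfov" (degrees; the focal length in pixels is half the picture's height over the tangent of half this angle, whatever the lens; pixels are square), "cx", "cy" (the principal point, pixels), "world_to_cam" (4x4, takes a point from world to camera coordinates). Camera axes: x right, y up, looking along -z (the intrinsics and any distortion apply to the point x, -y, -z); pixel columns grow to the right and rows downward; lengths in mm; the calibration is good to about 2 mm. A picture is of the moment at which its call begins. There is no depth.
- robot.sign_off(): hands the job in, once; it reports no verdict.
Trained networks look in the newest picture that a camera, given by its name, has taken for a name from the list of things; names that differ only in an ending like _2 or _b are one class to them, and where a whole thing is asked for, a point or a joint stands for the part that bears it (a point fixed in the world has none). Each returns a list of dicts, best first, with "confidence" (0 to 1); they miss things now and then, are a little off and sometimes report something else, mostly with a low value. They report only what shows in the picture. A call takes as long as a camera call.
- robot.boxes_of(thing, camera): "xyz" ([x, y, z] in mm, in world coordinates, good to about 4 mm: the middle of the surface that is visible of it).
- robot.regions_of(thing, camera): "region" (400x640 bool, what is visible of it).
- robot.tip_of(thing, camera): "xyz" ([x, y, z] in mm, in world coordinates, good to about 4 mm: a listed point, or the origin of a listed thing).
The state is a dict: "time_s": time; "joints": joint angles; "qd": joint speeds; "joint_efforts": joint torques, N m; "eef_pos": TCP position; "orientation": TCP orientation; "wrist_force": force on the tool from outside, world axes, zero at the start; "torque": the same for the moment, N m; "grip_width": opening from 0.0 (shut) to 1.0 (fully open).
Only numpy, scipy, OpenCV 4.12 (cv2) and the standard library are available. Lean on these libraries where they do the work, as an engineer would, in place of code of your own. Each camera call takes 0.05 s, during which the arm holds its last target.

### The job

Take the scraper block and sweep all four broken tile chips off the white cutting panel into the plywood scrap tote that stands against its edge (the chips are sharp: never touch them with the fingers), then set the scraper down upright on the cleared panel and let go of it. Pick the tote up by its wooden handle bar, keeping it level with the chips in it, and finish while holding it still in the air with its underside a good 10 cm above the table, touching nothing but the gripper, ready for me to take it from you. Leave everything else on the table where it is.

Things in the scene. Friction and masses are not known exactly. Their poses are not given: they have to be found in the camera images.
- panel: Fixed white cutting panel lying on two wooden battens: 220 mm (its x) by 270 mm (its y), flat top 45 mm above the table, with no rim. Origin at the centre of its footprint on the table; z up. The tote stands along one of its two 220 mm edges (at y = +135 or -135 mm), the scraper beyond the opposite edge.
- tote_handle (a point): Centre of the handle bar of the plywood scrap tote, 105 mm above the tote's underside, straight above its middle and centre of mass. The bar is flat-sided, 22 mm thick (y) and 30 mm high (z), and runs along this frame's x, free over 222 mm between the two gabled end boards (9 mm thick, tops 127 mm above the underside). z is the tote's up.
- tote: The scrap tote, a loose open tray 240 (x) by 160 mm (y), 0.3 to 0.55 kg, axes as the handle's; origin at the centre of its underside. Floor 6 mm thick; long side walls (at y = +-77 mm) 38 mm high, so 7 mm lower than the panel's top, and 6 mm thick. One of them stands 3 to 6 mm from the panel's edge.
- scraper_center (a point): Middle of the loose scraper block (37.5 mm above its underside): a beech block 140 mm long (x), 36 mm wide (y) and 30 mm high with steel-faced long sides, and on top of it an upright grip rib 90 mm long (x), 24 mm thick (y) whose top is 75 mm above the underside. About 0.13 to 0.21 kg. It is the same either way round. z up.
- scraper: The same scraper block; origin at the centre of its underside.
- chip0_center (a point): Middle of a loose broken tile chip, about 28 x 25 mm and 8 mm thick, 11 g, lying on the panel. It slides easily.
- chip1_center (a point): Middle of a loose broken tile chip, about 29 x 22 mm and 8 mm thick, 11 g, lying on the panel. It slides easily.
- chip2_center (a point): Middle of a loose broken tile chip, about 28 x 26 mm and 8 mm thick, 11 g, lying on the panel. It slides easily.
- chip3_center (a point): Middle of a loose broken tile chip, about 27 x 23 mm and 8 mm thick, 11 g, lying on the panel. It slides easily.
- table: The fixed plank table; its top is at height 0.
- nippers: Bystander: tile nippers, 160 mm long (x), 60 mm wide, 16 mm high, lying beyond the tote or the scraper.
- roundel: Bystander: plain wooden disc, 100 mm across, 12 mm thick, lying beyond the tote or the scraper. Origin at its underside.
- glue: Bystander: white glue bottle, 56 mm across, 150 mm tall, behind the panel. Origin at its underside.
- jar: Bystander: glass jar with a steel lid, 76 mm across, 85 mm tall, behind the panel. Origin at its underside.
- brush_tin: Bystander: tin can with paint brushes, 75 mm across, brushes up to 210 mm high, behind the panel. Origin at its underside.
- ruler: Bystander: wooden ruler, 200 mm (y) by 30 mm, lying before the panel on the robot's side. Origin at its underside.
- dish: Bystander: white bowl, 90 mm across, 35 mm tall, behind the panel. Origin at its underside.

How it is judged (in metres and radians):
On the way, in this order (a step that is already met when the one before it is completed fails the run):
1. the gripper holds the scraper block down at the panel (x of scraper_center in the frame of panel between -0.11 and 0.11 m and y of scraper_center in the frame of panel between -0.135 and 0.135 m and contact force between the fingers and scraper above 1 N and z of scraper_center in the frame of panel below 0.1 m), for 0.1 s.
2. all four chips lie in the tote while it stands on the table (x of chip0_center in the frame of tote between -0.111 and 0.111 m and y of chip0_center in the frame of tote between -0.074 and 0.074 m and z of chip0_center in the frame of tote between 0.006 and 0.045 m and x of chip1_center in the frame of tote between -0.111 and 0.111 m and y of chip1_center in the frame of tote between -0.074 and 0.074 m and z of chip1_center in the frame of tote between 0.006 and 0.045 m and x of chip2_center in the frame of tote between -0.111 and 0.111 m and y of chip2_center in the frame of tote between -0.074 and 0.074 m and z of chip2_center in the frame of tote between 0.006 and 0.045 m and x of chip3_center in the frame of tote between -0.111 and 0.111 m and y of chip3_center in the frame of tote between -0.074 and 0.074 m and z of chip3_center in the frame of tote between 0.006 and 0.045 m and height (world z) of tote below 0.01 m), for 0.2 s.
3. the scraper stands upright on the panel, let go (x of scraper_center in the frame of panel between -0.11 and 0.11 m and y of scraper_center in the frame of panel between -0.135 and 0.135 m and z of scraper_center in the frame of panel between 0.076 and 0.089 m and angle between scraper_center's own z axis and vertical below 0.1 rad and linear speed of scraper below 0.02 m/s and contact force between the fingers and scraper below 0.05 N), for 0.2 s.
4. the gripper holds the tote up level, chips in it (height (world z) of tote above 0.085 m and angle between tote's own z axis and vertical below 0.09 rad and contact force between the fingers and tote above 1 N and x of chip0_center in the frame of tote between -0.111 and 0.111 m and y of chip0_center in the frame of tote between -0.074 and 0.074 m and z of chip0_center in the frame of tote between 0.006 and 0.045 m and x of chip1_center in the frame of tote between -0.111 and 0.111 m and y of chip1_center in the frame of tote between -0.074 and 0.074 m and z of chip1_center in the frame of tote between 0.006 and 0.045 m and x of chip2_center in the frame of tote between -0.111 and 0.111 m and y of chip2_center in the frame of tote between -0.074 and 0.074 m and z of chip2_center in the frame of tote between 0.006 and 0.045 m and x of chip3_center in the frame of tote between -0.111 and 0.111 m and y of chip3_center in the frame of tote between -0.074 and 0.074 m and z of chip3_center in the frame of tote between 0.006 and 0.045 m), for 0.2 s.
At the end, for the whole second after the job is handed in: Tote held by the gripper alone: underside over 85 mm up, tilt under 0.09 rad, slower than 20 mm/s and 0.15 rad/s, touching nothing else; middles of all four chips inside its walls; scraper released, at rest, upright within 0.1 rad, its middle over the panel and its foot on it (all of step 3 and all of step 4 and linear speed of tote below 0.02 m/s and angular speed of tote below 0.15 rad/s and contact force between tote and panel below 0.05 N and contact force between tote and scraper below 0.05 N and contact force between tote and table below 0.05 N and contact force between tote and nippers below 0.05 N and contact force between tote and roundel below 0.05 N and contact force between tote and glue below 0.05 N and contact force between tote and jar below 0.05 N and contact force between tote and brush_tin below 0.05 N and contact force between tote and ruler below 0.05 N and contact force between tote and dish below 0.05 N); the arm keeps its last pose, push and grip.
It fails at once if the fingers touch a chip (contact force between the fingers and chip0 above 0.2 N or contact force between the fingers and chip1 above 0.2 N or contact force between the fingers and chip2 above 0.2 N or contact force between the fingers and chip3 above 0.2 N).
It fails at once if the tote is tipped more than 0.26 rad (15 degrees) (angle between tote's own z axis and vertical above 0.26 rad).
It fails at once if a bystander is moved by more than 30 mm (distance of any of nippers, roundel, glue, jar, brush_tin, ruler, dish from where it was at the start of the episode above 0.03 m).
It also fails if it takes over 53 s, if anything falls off the work surface, if the arm or the gripper's body presses on something with over 40 N, if the wrist force passes 120 N, or if a joint passes its speed limit or range.

## Working session

There is one attempt and no reset: what is moved stays moved. The work goes in short steps, Python scripts to look and compute and a shell command to move; the robot and the scene stay as the last step left them, time stands still between calls to the robot, and variables do not carry over. Pictures are saved under pics/ and viewed, and the job is handed in when it is done.

```bash
ls; mkdir -p pics
python3 - <<'E'
from station import robot
import cv2
print(robot.observe())
for n in ["scene","side","wrist"]:
    c=robot.camera(n); cv2.imwrite(f"pics/{n}0.png",c["pixels"][:,:,::-1]); print(n,c["vfov"],c["cx"],c["cy"],c["world_to_cam"])
    for t in ["tote_handle","scraper_center","panel","tote","scraper","chip0_center","chip1_center","chip2_center","chip3_center","nippers","roundel","glue","jar","brush_tin","ruler","dish"]:
        r=robot.tip_of(t,n)
        print(t,[([round(float(v)) for v in d["xyz"]],round(d["confidence"],2)) for d in r[:4]])
E
```

```text
pics
{'time_s': 0.0, 'joints': array([1.15073596e+00, 3.78068279e-01, 7.96331448e-02, 1.27437132e+00,
       7.55850553e-08, 1.46047623e+00]), 'qd': array([ 0.00116136,  0.00079758, -0.00109222, -0.00016491, -0.00053903,
        0.00066021]), 'joint_efforts': array([ 1.16939129e-03, -4.63605130e+01,  2.69875091e+01,  2.09270330e-02,
        7.71555074e-05,  4.02658088e-06]), 'eef_pos': array([175.02285372, 547.07853465, 247.36064494]), 'orientation': array([ 0.10838659,  0.69882976, -0.10975827,  0.69845718]), 'wrist_force': array([-0.57892461, -0.9725507 ,  0.466033  ]), 'torque': array([ 0.00461679, -0.01856413,  0.02611231]), 'grip_width': 0.9995056656676866}
scene 44.722170173679565 317.6621907451572 196.68164715117183 [[ 3.13148248e-01  9.49690781e-01  5.05922739e-03 -2.10900894e+02]
 [-7.33347457e-01  2.38420108e-01  6.36676809e-01  3.44757120e+02]
 [ 6.03439875e-01 -2.03084399e-01  7.71114158e-01 -1.64964206e+03]
 [ 0.00000000e+00  0.00000000e+00  0.00000000e+00  1.00000000e+00]]
tote_handle [([516, 188, 106], 0.7)]
scraper_center [([567, -243, 40], 0.91)]
panel [([735, 57, 2]
[... 1404 characters left out ...]
7), ([568, -244, 38], 0.36)]
glue [([755, -162, -2], 0.63)]
jar [([732, 52, 0], 0.58)]
brush_tin [([712, 165, 0], 0.98)]
ruler [([418, -32, 1], 0.77)]
dish [([741, -58, 2], 0.81)]
wrist 64.5411224786323 317.9871895293941 203.58125509118423 [[ 3.03020304e-01  9.52983388e-01  1.16493814e-03 -5.75297574e+02]
 [-9.06446621e-01  2.88599901e-01 -3.08325511e-01  4.06714329e+01]
 [-2.94165291e-01  9.23729360e-02  9.51280202e-01 -3.79486779e+02]
 [ 0.00000000e+00  0.00000000e+00  0.00000000e+00  1.00000000e+00]]
tote_handle []
scraper_center []
panel []
tote []
scraper []
chip0_center []
chip1_center []
chip2_center []
chip3_center []
nippers []
roundel []
glue []
jar []
brush_tin []
ruler []
dish []
```

View pics/scene0.png

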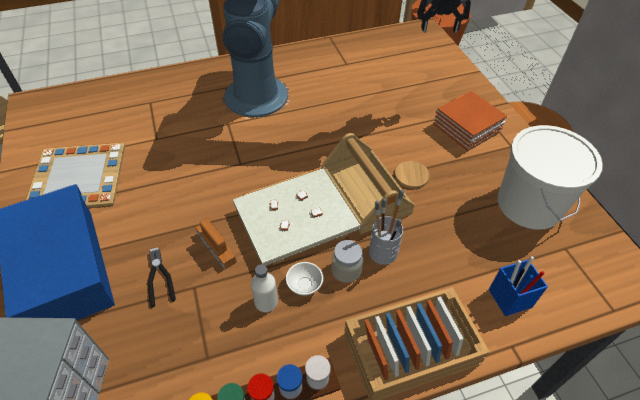

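View pics/side0.png

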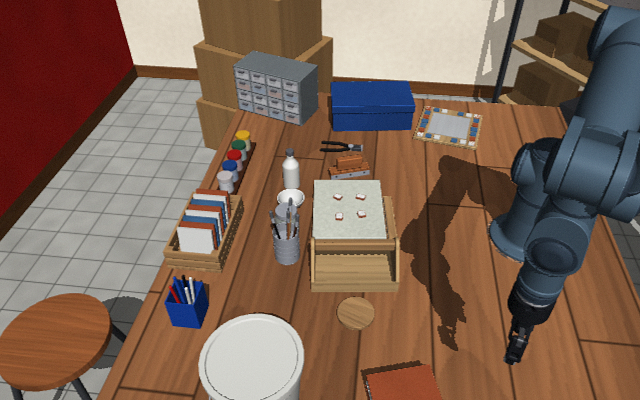

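Run:
```python
from station import robot
o=robot.observe();print(o["time_s"],o["eef_pos"])
```

```text
2.55 [175.32580554 547.64732832 248.32993524]
```

```bash
cat > h.py <<'E'
import numpy as np, cv2
cams={"scene":(44.722170173679565,317.6621907451572,196.68164715117183,[[ 3.13148248e-01,9.49690781e-01,5.05922739e-03,-2.10900894e+02],[-7.33347457e-01,2.38420108e-01,6.36676809e-01,3.44757120e+02],[ 6.03439875e-01,-2.03084399e-01,7.71114158e-01,-1.64964206e+03],[0,0,0,1]]),
"side":(43.55669530440839,330.8507930575746,196.6594771840006,[[-9.93051814e-01,-1.17663680e-01,1.83123440e-03,5.96226519e+02],[7.95606801e-02,-6.59843524e-01,7.47179109e-01,-1.25974739e+02],[-8.67075158e-02,7.42133264e-01,6.64620211e-01,-1.54692471e+03],[0,0,0,1]])}
def proj(n,P,cam=None):
    v,cx,cy,T=cams[n] if cam is None else cam
    f=200/np.tan(np.radians(v/2)); T=np.array(T); P=np.atleast_2d(P)
    c=P@T[:3,:3].T+T[:3,3]
    return np.c_[cx+f*c[:,0]/-c[:,2], cy-f*c[:,1]/-c[:,2]]
def unproj(n,uv,z,cam=None):
    v,cx,cy,T=cams[n] if cam is None else cam
    f=200/np.tan(np.radians(v/2)); T=np.array(T)
    uv=np.atleast_2d(uv); d=np.c_[(uv[:,0]-cx)/f,-(uv[:,1]-cy)/f,-np.ones(len(uv))]@T[:3,:3]
    o=-T[:3,:3].T@T[:3,3]
    return o+d*((z-o[2])/d[:,2])[:,None]
def box(c,yaw,sx,sy,z):
    R=np.array([[np.cos(yaw),-np.sin(yaw)],[np.sin(yaw),np.cos(yaw)]])
    q=np.array([[-1,-1],[1,-1],[1,1],[-1,1]])*[sx/2,sy/2]@R.T+c
    return np.c_[q,np.full(4,z)]
E
python3 - <<'E'
from h import *
for n,(x0,y0,x1,y1) in {"scene":(180,130,440,270),"side":(290,140,430,300)}.items():
    im=cv2.imread(f"pics/{n}0.png")
    s=3 if n=="scene" else 3.7
    im=im[y0:y1,x0:x1]; im=cv2.resize(im,None,fx=s,fy=s,interpolation=cv2.INTER_CUBIC)
    y=np.radians(10.5)
    ps=[(box([554,-24],y,220,270,45),(0,0,255)),(box([514,191],y,240,160,38),(255,0,0)),(box([568,-243],y,140,36,0),(0,255,0)),(box([568,-243],y,90,24,75),(0,255,0)),(box([514,191],y,222,22,120),(255,255,0))]
    for p,c in ps:
        uv=(proj(n,p)-[x0,y0])*s+s/2
        cv2.polylines(im,[uv.astype(np.int32)],True,c,1)
    cv2.imwrite(f"pics/{n}_ov.png",im)
E
```

```text
(no output)
```

View pics/scene_ov.png

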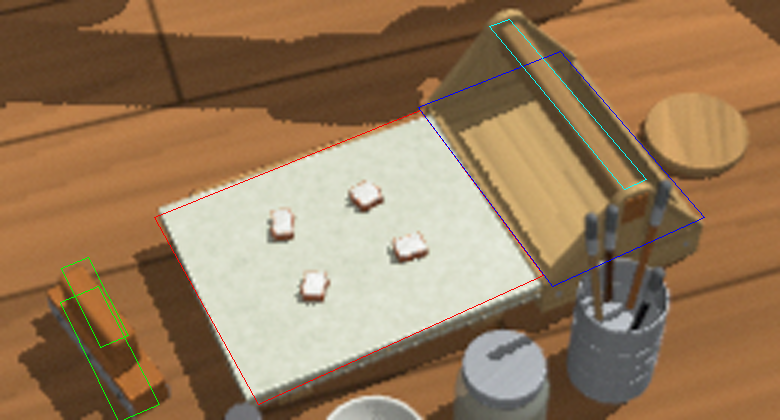

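View pics/side_ov.png

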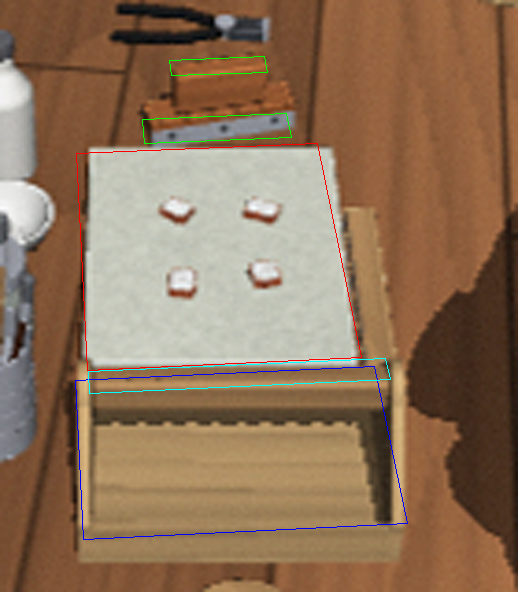

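Run:
```python
from h import *
a=cv2.imread("pics/scene0.png")[210:280,190:250]; b=cv2.imread("pics/side0.png")[150:190,320:380]
a=cv2.resize(a,None,fx=6,fy=6,interpolation=cv2.INTER_CUBIC); b=cv2.resize(b,None,fx=6,fy=6,interpolation=cv2.INTER_CUBIC)
o=np.zeros((420,720,3),np.uint8); o[:420,:360]=a; o[:240,360:]=b; cv2.imwrite("pics/scr.png",o)
```

```text
(no output)
```

View pics/scr.png

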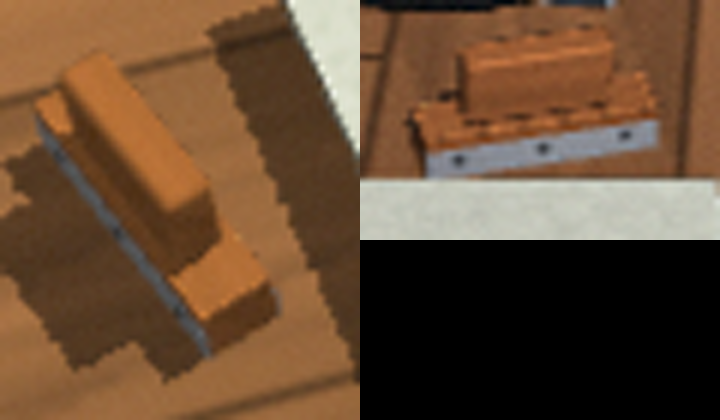

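```bash
cat > fit.py <<'E'
from h import *
from scipy.optimize import least_squares
def W(p,l):
    l=np.atleast_2d(l).astype(float); c,s=np.cos(p[2]),np.sin(p[2])
    return np.c_[p[0]+c*l[:,0]-s*l[:,1],p[1]+s*l[:,0]+c*l[:,1],l[:,2]]
def fit(obs,p0,sc=1):
    def f(p): return np.concatenate([(proj(n,W(p,L))-np.array(U)).ravel() for n,L,U in obs])
    r=least_squares(f,p0); return r.x,r.fun
E
python3 - <<'E'
from fit import *
np.set_printoptions(precision=1,suppress=True)
S=lambda u:(np.array(u)-1.5)/3+[180,130]
D=lambda u:(np.array(u)-1.85)/3.7+[290,140]
P=[[-110,-135,45],[-110,135,45],[110,135,45],[110,-135,45]]
oS=("scene",P,S([(160,212),(430,113),(541,280),(257,400)]))
oD=("side",[[110,-135,45],[-110,-135,45],[-110,135,45],[110,135,45]],D([(88,149),(330,147),(362,362),(88,367)]))
for o in ([oS],[oD],[oS,oD]):
    p,r=fit(o,[554,-24,.18]); print("panel",p[:2],np.degrees(p[2]),r)
S2=lambda u:(np.array(u)-3)/6+[190,210]
D2=lambda u:(np.array(u)-3)/6+[320,150]
oS=("scene",[[-45,-12,75],[-45,12,75],[45,12,75],[45,-12,75],[-70,-18,30],[70,-18,30],[70,18,30]],S2([(60,78),(105,55),(210,180),(165,210),(38,118),(208,330),(276,285)]))
# side camera: sees +y face (far from robot? left image = +x)
oD=("side",[[70,18,30],[-70,18,30],[70,18,0]],D2([(67,150),(300,120),(67,178)]))
for o in ([oS],[oD],[oS,oD]):
    p,r=fit(o,[568,-243,.18]); print("scr",p[:2],np.degrees(p[2]),r)
oS=("scene",[[-111,-11,120],[-111,11,120],[111,11,120],[111,-11,120]],S([(505,22),(520,20),(655,178),(627,190)]))
oD=("side",[[111,-11,120],[-111,-11,120],[-120,80,38],[120,80,38],[120,80,0],[-120,80,0]],D([(90,367),(392,365),(405,520),(78,530),(78,562),(400,560)]))
for o in ([oS],[oD],[oS,oD]):
    p,r=fit(o,[514,191,.18]); print("tote",p[:2],np.degrees(p[2]),r)
E
```

```text
panel [554.  -21.5] 8.518467527872918 [-0.3 -0.3 -0.4 -0.3  1.5 -0.  -0.7  0.2]
panel [548.6 -24.7] 8.149537694050885 [ 0.1  0.3 -0.  -0.1  0.1 -0.  -0.1 -0.2]
panel [551.3 -22.1] 8.416064022130607 [-0.8 -1.  -0.9 -0.8  0.8 -0.7 -1.4 -0.7 -1.   0.8 -1.   0.3 -0.7  0.4
 -0.9  0.5]
scr [ 573.8 -241.1] 20.324824648380112 [-0.9 -0.1  0.  -1.   1.5  1.4  0.4  1.5 -0.9 -1.3 -0.7 -0.2  0.5 -0.5]
scr [ 563.8 -239.7] 16.50378052198741 [-0.2 -0.9  0.4 -0.2 -0.2  1.1]
scr [ 571.7 -241.2] 20.348717518351208 [-1.  -0.7 -0.2 -1.6  1.3  0.7  0.2  0.8 -1.1 -1.9 -0.9 -0.9  0.3 -1.2
 -1.8 -0.6 -1.8 -1.4 -1.8  1.4]
tote [515.1 199.4] 8.410944710509304 [-1.   0.7  0.9 -1.1 -0.9  0.7  1.  -0.4]
tote [513.2 188.3] 7.674194642463531 [ 0.1 -0.8 -1.  -1.1 -0.2  1.9  0.4  0.2  0.7  0.2 -0.1 -0.3]
tote [514.6 194.2] 8.291547466783793 [-2.8  0.9 -0.8 -0.8 -3.   1.1 -1.1  0.  -0.7  1.  -1.7  0.1 -0.4  3.2
 -0.1  2.2  0.2  2.2 -0.3  1. ]
```

```bash
cat > go.py <<'E'
import numpy as np, sys
from scipy.spatial.transform import Rotation as R
from station import robot
def need(pos,yaw=None,base=None):
    """yaw deg: direction of x-axis of the object; jaws (tool y) along object's y (mod 180)"""
    o=robot.observe(); M=R.from_quat(o["orientation"]); p=o["eef_pos"] if base is None else np.array(base)
    m=M.as_matrix()
    print("t",round(o["time_s"],2),"pos",o["eef_pos"].round(1),"y axis deg",np.degrees(np.arctan2(m[1,1],m[0,1])).round(1),"down",m[:,0].round(3),"q",o["joints"].round(2),"F",o["wrist_force"].round(1),"g",round(o["grip_width"],3))
    d=M.inv().apply(np.array(pos,float)-p)/25
    print("shift",d.round(2))
    if yaw is not None:
        for k in (0,180):
            a=np.radians(yaw+90+k); y=np.array([np.cos(a),np.sin(a),0]); x=np.array([0,0,-1.])
            T=R.from_matrix(np.c_[x,y,np.cross(x,y)])
            print("turn",k,(np.degrees((M.inv()*T).as_rotvec())/6).round(2))
E
python3 - <<'E'
from go import *
need([570,-242,200],19.5)
E
```

```text
t 2.55 pos [175.3 547.6 248.3] y axis deg 72.3 down [ 0.  0. -1.] q [ 1.15  0.38  0.08  1.27 -0.    1.46] F [-0.1 -0.  -0.1] g 0.996
shift [  1.93 -25.27  24.66]
turn 0 [-6.21  0.   -0.  ]
turn 180 [23.79 -0.   -0.  ]
```

```bash
python3 -m inch '1 0 -25.3 24.7 -6.2 0 0;1 0 -25.3 24.7 -6.2 0 0;1 0 -25.3 24.7 -6.2 0 0;1 0 -25.3 24.7 -6.2 0 0;1 0 -25.3 24.7 -6.2 0 0;1 0 -25.3 24.7 -6.2 0 0;1 0 -25.3 24.7 -6.2 0 0;1 0 -25.3 24.7 -6.2 0 0;1 0 -25.3 24.7 -6.2 0 0;1 0 -25.3 24.7 -6.2 0 0'
python3 - <<'E'
from go import *
need([570,-242,248],19.5)
E
```

```text
time_s: 3.38
eef_pos: [356.4, 185.4, 248.7]
orientation: [-0.12, 0.697, 0.12, 0.697]
wrist_force: [-0.5, 0.2, -0.1]
grip_width: 0.998
t 3.38 pos [356.4 185.4 248.7] y axis deg 109.5 down [ 0.001  0.    -1.   ] q [ 0.32  0.03 -0.36  1.18  0.   -0.02] F [-0.5  0.2 -0.1] g 0.998
shift [  0.03 -18.97   2.35]
turn 0 [-0.    0.01 -0.  ]
turn 180 [ 3.e+01 -0.e+00 -2.e-02]
```

```bash
python3 -m inch '1 0 -19 2.35 0 0 0;1 0 -19 2.35 0 0 0;1 0 -19 2.35 0 0 0;1 0 -19 2.35 0 0 0;1 0 -19 2.35 0 0 0;1 0 -19 2.35 0 0 0;1 0 -19 2.35 0 0 0;1 0 -19 2.35 0 0 0;1 0 -19 2.35 0 0 0;1 0 -19 2.35 0 0 0'
python3 -m inch '1 0 -2.5 0.3 0 0 0;1 0 -2.5 0.3 0 0 0;1 1.9 -2.5 0.3 0 0 0;1 1.9 -2.5 0.3 0 0 0;1 1.9 -2.5 0.3 0 0 0;1 1.9 -2.5 0.3 0 0 0;1 1.9 -2.5 0.3 0 0 0;1 1.9 -2.5 0.3 0 0 0;1 1.9 -2.5 0.3 0 0 0;1 1.9 -2.5 0.3 0 0 0'
python3 - <<'E'
from go import *
import cv2,json
need([570,-242,200],19.5)
c=robot.camera("wrist"); cv2.imwrite("pics/w1.png",c["pixels"][:,:,::-1])
json.dump([c["vfov"],c["cx"],c["cy"],c["world_to_cam"].tolist()],open("w1.json","w"))
print(robot.tip_of("scraper_center","wrist"))
E
```

```text
time_s: 4.22
eef_pos: [542.4, -187.9, 248.4]
orientation: [-0.119, 0.697, 0.119, 0.697]
wrist_force: [0.7, 0.2, 0.9]
grip_width: 1.001
time_s: 5.05
eef_pos: [570.6, -242.2, 202.5]
orientation: [-0.12, 0.696, 0.119, 0.698]
wrist_force: [-0.1, 0.3, -0.3]
grip_width: 1.003
t 5.05 pos [ 570.6 -242.2  202.5] y axis deg 109.5 down [ 0.002 -0.001 -1.   ] q [-0.5   0.48  0.12  1.21  0.   -0.84] F [-0.1  0.3 -0.3] g 1.003
shift [ 0.1   0.02 -0.02]
turn 0 [-0.    0.02  0.02]
turn 180 [30.    0.03 -0.03]
[{'xyz': [563.4, -243.4, 36.1], 'confidence': 0.93}]
```

View pics/w1.png

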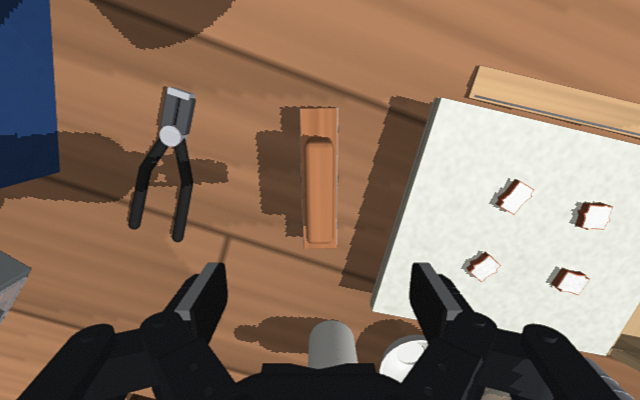

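```bash
cat >> h.py <<'E'
import json,os
for w in ("w1","w2","w3","w4","w5"):
    if os.path.exists(w+".json"): cams[w]=json.load(open(w+".json"))
E
python3 - <<'E'
from fit import *
np.set_printoptions(precision=1,suppress=True)
a=unproj("w1",[(306,140),(331,140),(331,243),(306,243)],75); print(a,a.mean(0))
v=(a[2]+a[3]-a[0]-a[1]); print(np.degrees(np.arctan2(v[1],v[0])))
a=unproj("w1",[(300,108),(338,108),(338,247),(301,247)],30);print(a,a.mean(0)); v=(a[2]+a[3]-a[0]-a[1]); print(np.degrees(np.arctan2(v[1],v[0])))
a=unproj("w1",[(438,97),(373,310)],45); print(a,np.linalg.norm(a[1]-a[0])); v=a[1]-a[0]; print(np.degrees(np.arctan2(v[1],v[0])))
y=np.arctan2(v[1],v[0]); m=a.mean(0); C=m+135*np.array([-np.sin(y),np.cos(y),0]); print("panel",C)
ch=unproj("w1",[(515,196),(593,216),(482,267),(570,281)],50); print("chips",ch)
d=(ch-C)[:,:2]; c,s=np.cos(y),np.sin(y); print(np.c_[d@[c,s],d@[-s,c]])
E
```

```text
[[ 526.8 -267.7   75. ]
 [ 520.2 -249.1   75. ]
 [ 603.8 -218.1   75. ]
 [ 611.2 -238.8   75. ]] [ 565.5 -243.4   75. ]
19.622112971301686
[[ 507.3 -281.9   30. ]
 [ 495.8 -249.6   30. ]
 [ 624.9 -200.8   30. ]
 [ 637.8 -236.9   30. ]] [ 566.4 -242.3   30. ]
19.86540013987602
[[ 459.  -173.9   45. ]
 [ 674.6 -143.4   45. ]] 217.71720163113187
8.055446444473674
panel [547.9 -25.   45. ]
chips [[513.6 -70.7  50. ]
 [506.3   8.   50. ]
 [588.8 -63.6  50. ]
 [573.2  27.3  50. ]]
[[-40.3 -40.5]
 [-36.6  38.5]
 [ 35.1 -43.9]
 [ 32.4  48.2]]
```

```bash
python3 -m inch '0.7 1.5 0.03 -0.18 0 0 0;0.7 3 0.03 -0.18 0 0 0;0.7 4.2 0.03 -0.18 0 0 0;0.7 5 0.03 -0.18 0 0 0;0.7 5.5 0.03 -0.18 0 0 0;0.7 5.8 0.03 -0.18 0 0 0;0.7 5.8 0.03 -0.18 0 0 0;0.7 5.8 0.03 -0.18 0 0 0;0 5.8 0.03 -0.18 0 0 0;0 5.8 0.03 -0.18 0 0 0'
python3 -m inch '0 0 0 0 0 0 0;0 0 0 0 0 0 0;0 0 0 0 0 0 0;0 0 0 0 0 0 0;0 0 0 0 0 0 0;0 0 0 0 0 0 0;0 0 0 0 0 0 0;0 0 0 0 0 0 0;0 0 0 0 0 0 0;0 0 0 0 0 0 0'
python3 - <<'E'
from go import *
need([570,-242,200],8.2)
E
```

```text
time_s: 5.98
eef_pos: [566.5, -243.5, 57.5]
orientation: [-0.12, 0.696, 0.119, 0.698]
wrist_force: [0.1, -0.2, -0.1]
grip_width: 0.426
time_s: 6.82
eef_pos: [566.4, -243.5, 57.3]
orientation: [-0.12, 0.696, 0.119, 0.698]
wrist_force: [-0.3, 0.1, 5.5]
grip_width: 0.274
t 6.82 pos [ 566.4 -243.5   57.3] y axis deg 109.5 down [ 0.003 -0.001 -1.   ] q [-0.51  0.57 -0.12  0.88  0.   -0.85] F [-0.3  0.1  5.5] g 0.274
shift [-5.71 -0.    0.17]
turn 0 [1.88 0.02 0.02]
turn 180 [-28.12  -0.03   0.03]
```

```bash
python3 -m inch '0 -1 0 0 0 0 0;0 -2.2 0 0 0 0 0;0 -3.4 0 0 0 0 0;0 -3.4 1.2 0.4 0.6 0 0;0 -3.4 2.6 0.8 1.2 0 0;0 -3.4 3.6 1.1 1.88 0 0;0 -3.4 4.28 1.39 1.88 0 0;0 -3.4 4.28 1.39 1.88 0 0;0 -3.4 4.28 1.39 1.88 0 0;0 -3.4 4.28 1.39 1.88 0 0'
python3 - <<'E'
from go import *
import cv2,json
need([563.5,-131,103.8],8.2)
c=robot.camera("wrist"); cv2.imwrite("pics/w2.png",c["pixels"][:,:,::-1])
json.dump([c["vfov"],c["cx"],c["cy"],c["world_to_cam"].tolist()],open("w2.json","w"))
E
```

```text
time_s: 7.65
eef_pos: [562.3, -130.9, 140.7]
orientation: [-0.05, 0.705, 0.05, 0.705]
wrist_force: [0.0, -0.2, -1.6]
grip_width: 0.275
t 7.65 pos [ 562.3 -130.9  140.7] y axis deg 98.2 down [-0. -0. -1.] q [-0.34  0.43 -0.12  1.02 -0.   -0.48] F [ 0.  -0.2 -1.6] g 0.275
shift [ 1.47 -0.01  0.05]
turn 0 [-0.01 -0.    0.  ]
turn 180 [2.999e+01 1.000e-02 1.000e-02]
```

View pics/w2.png

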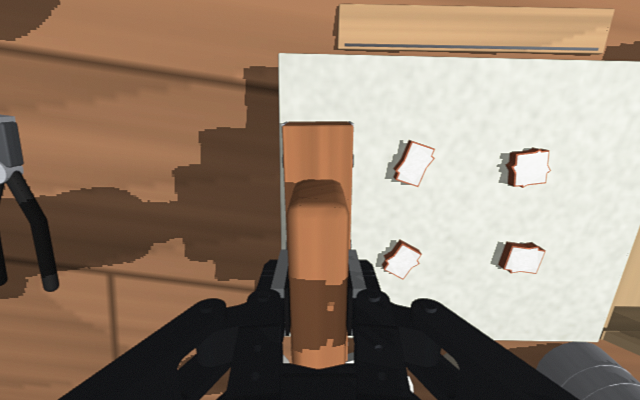

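Run:
```python
from fit import *
np.set_printoptions(precision=1,suppress=True)
a=unproj("w2",[(283,123),(353,123)],113.5); print(a)
e=unproj("w2",[(279,54),(640,62),(598,341)],45); print(e); v=e[1]-e[0]; print(np.degrees(np.arctan2(v[1],v[0])))
ch=unproj("w2",[(413,162),(530,168),(402,260),(522,257)],52); print(ch)
y=np.radians(8.2);c,s=np.cos(y),np.sin(y)
for q in (a,e,ch):
    d=(q-[550,-24,0])[:,:2]; print(np.c_[d@[c,s],d@[-s,c]])
```

```text
[[ 495.8 -157.1  113.5]
 [ 491.1 -124.5  113.5]]
[[ 459.1 -170.9   45. ]
 [ 430.3   59.2   45. ]
 [ 642.7  123.3   45. ]]
97.12533923191243
[[513.6 -72.2  52. ]
 [506.1   8.4  52. ]
 [587.7 -62.9  52. ]
 [572.3  26.1  52. ]]
[[ -72.6 -124. ]
 [ -72.7  -91.1]]
[[-110.9 -132.4]
 [-106.6   99.5]
 [ 112.8  132.6]]
[[-42.9 -42.5]
 [-38.8  38.3]
 [ 31.8 -43.8]
 [ 29.2  46.4]]
```

```bash
python3 - <<'E'
from h import *
T=np.array(cams["w2"][3]); print(-T[:3,:3].T@T[:3,3])
E
python3 -m inch '0 0.6 0 0 0 0 0;0 1.2 0 0 0 0 0;0 1.47 0 0 0 0 0;0 1.47 0 0 0 0 0;0 1.47 0.3 0 0 0 0;0 1.47 0.7 0 0 0 0;0 1.47 1.1 0 0 0 0;0 1.47 1.5 0 0 0 0;0 1.47 1.9 0 0 0 0;0 1.47 2.3 0 0 0 0'
python3 - <<'E'
from go import *
need([550,-24,104],8.2)
E
```

```text
[ 483.67902909 -142.33510948  266.5830873 ]
time_s: 8.53
eef_pos: [554.0, -72.1, 104.3]
orientation: [-0.051, 0.705, 0.051, 0.705]
wrist_force: [0.5, -0.0, -1.7]
grip_width: 0.275
t 8.53 pos [554.  -72.1 104.3] y axis deg 98.2 down [ 0.  0. -1.] q [-0.24  0.43 -0.23  0.91  0.   -0.39] F [ 0.5 -0.  -1.7] g 0.275
shift [0.01 1.93 0.11]
turn 0 [ 0.  0. -0.]
turn 180 [-30.   0.   0.]
```

```bash
python3 -m inch '0 0.04 0.4 0 0 0 0;0 0.04 0.8 0 0 0 0;0 0.04 1.2 0 0 0 0;0 0.04 1.6 0 0 0 0;0 0.04 2 0 0 0 0;0 0.04 2.4 0 0 0 0;0 0.04 2.8 0 0 0 0;0 0.04 3.2 0 0 0 0;0 0.04 3.6 0 0 0 0;0 0.04 4 0 0 0 0'
python3 - <<'E'
from go import *
import cv2
need([550,-24,104],8.2)
c=robot.camera("wrist"); cv2.imwrite("pics/w3.png",c["pixels"][:,:,::-1])
c=robot.camera("scene"); cv2.imwrite("pics/s3.png",cv2.resize(c["pixels"][120:270,200:440,::-1],None,fx=3,fy=3))
E
```

```text
time_s: 9.37
eef_pos: [539.9, 26.4, 103.2]
orientation: [-0.05, 0.705, 0.05, 0.705]
wrist_force: [0.5, 0.5, -0.9]
grip_width: 0.273
t 9.37 pos [539.9  26.4 103.2] y axis deg 98.2 down [ 0.  0. -1.] q [-0.07  0.4  -0.28  0.89  0.   -0.21] F [ 0.5  0.5 -0.9] g 0.273
shift [-0.03 -2.05  0.11]
turn 0 [-0.01  0.   -0.  ]
turn 180 [29.99 -0.   -0.  ]
```

View pics/w3.png

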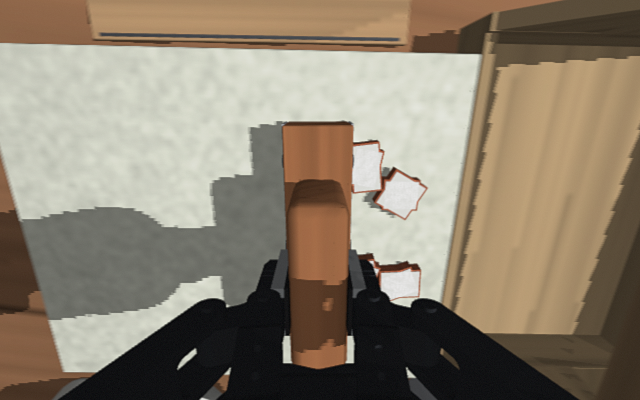

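View pics/s3.png

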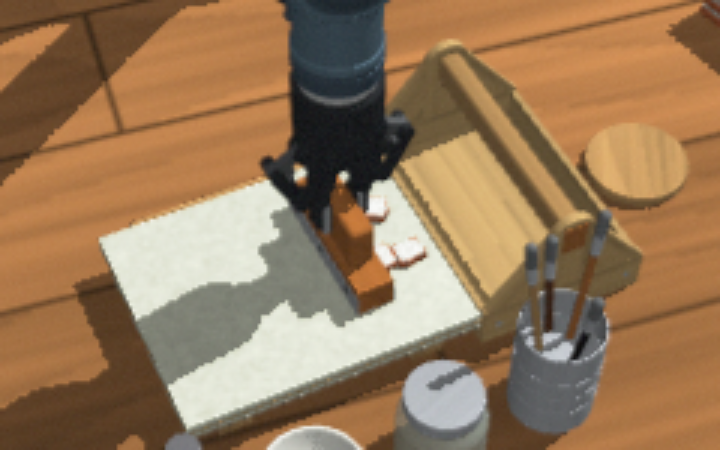

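```bash
python3 -m inch '0 0 0.4 0 0 0 0;0 0 0.8 0 0 0 0;0 0 1.2 0 0 0 0;0 0 1.6 0 0 0 0;0 0 2 0 0 0 0;0 0 2.4 0 0 0 0;0 0 2.8 0 0 0 0;0 0 3.2 0 0 0 0;0 0 3.4 0 0 0 0;0 0 3.4 0 0 0 0'
python3 - <<'E'
from go import *
import cv2
need([550,-24,104],8.2)
c=robot.camera("wrist"); cv2.imwrite("pics/w4.png",c["pixels"][:,:,::-1])
c=robot.camera("scene"); cv2.imwrite("pics/s4.png",cv2.resize(c["pixels"][120:270,200:440,::-1],None,fx=3,fy=3))
E
```

```text
time_s: 10.3
eef_pos: [527.7, 110.9, 103.1]
orientation: [-0.051, 0.705, 0.051, 0.705]
wrist_force: [0.4, 0.5, -1.1]
grip_width: 0.271
t 10.3 pos [527.7 110.9 103.1] y axis deg 98.3 down [-0.  0. -1.] q [ 0.09  0.39 -0.28  0.89  0.   -0.06] F [ 0.4  0.5 -1.1] g 0.271
shift [-0.04 -5.47  0.11]
turn 0 [ 0.01 -0.   -0.  ]
turn 180 [-2.999e+01  1.000e-02 -0.000e+00]
```

View pics/w4.png

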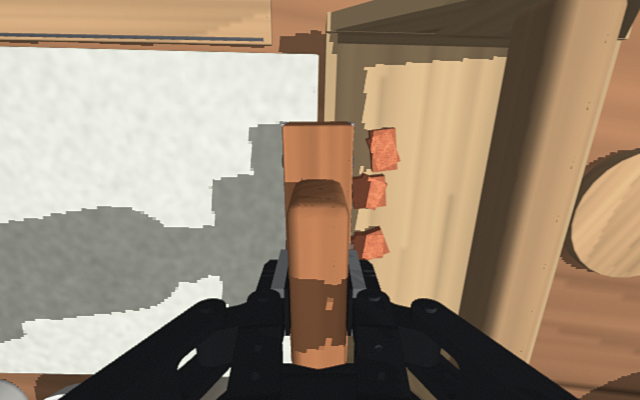

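View pics/s4.png

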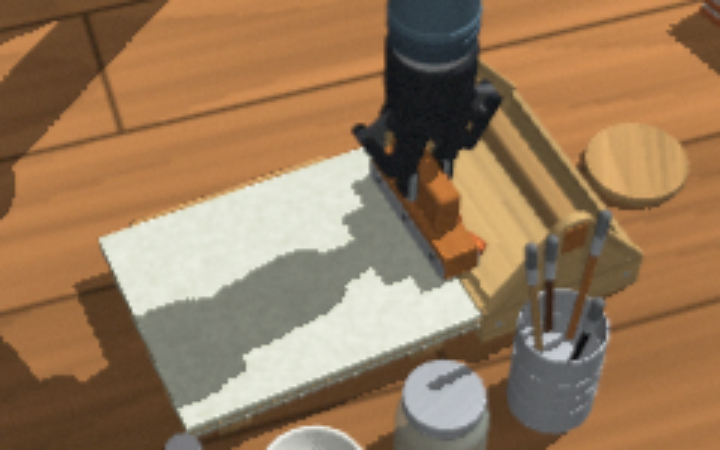

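```bash
python3 -m inch '0 0 0.3 0 0 0 0;0 0 0.6 0 0 0 0;0 0 0.6 0 0 0 0;0 0 0.4 0 0 0 0;0 -0.6 0 0 0 0 0;0 -1.4 -1 0 0 0 0;0 -1.4 -2.4 0 0 0 0;0 -1.4 -3.8 0 0 0 0;0 -1.4 -5 0 0 0 0;0 -1.4 -5.6 0 0 0 0'
python3 - <<'E'
from go import *
import cv2,json
need([550,-30,103.2],8.2)
c=robot.camera("wrist"); cv2.imwrite("pics/w5.png",c["pixels"][:,:,::-1])
c=robot.camera("scene"); cv2.imwrite("pics/s5.png",cv2.resize(c["pixels"][120:270,200:440,::-1],None,fx=3,fy=3))
c=robot.camera("side"); cv2.imwrite("pics/d5.png",cv2.resize(c["pixels"][150:310,290:430,::-1],None,fx=3.7,fy=3.7))
E
```

```text
time_s: 11.23
eef_pos: [548.5, -33.1, 138.5]
orientation: [-0.05, 0.705, 0.048, 0.706]
wrist_force: [0.4, 0.2, -1.3]
grip_width: 0.27
t 11.23 pos [548.5 -33.1 138.5] y axis deg 98.0 down [ 0.001 -0.002 -1.   ] q [-0.17  0.38 -0.2   0.98 -0.   -0.31] F [ 0.4  0.2 -1.3] g 0.27
shift [1.41 0.12 0.07]
turn 0 [-0.04  0.01  0.02]
turn 180 [ 2.996e+01  3.000e-02 -1.000e-02]
```

View pics/d5.png

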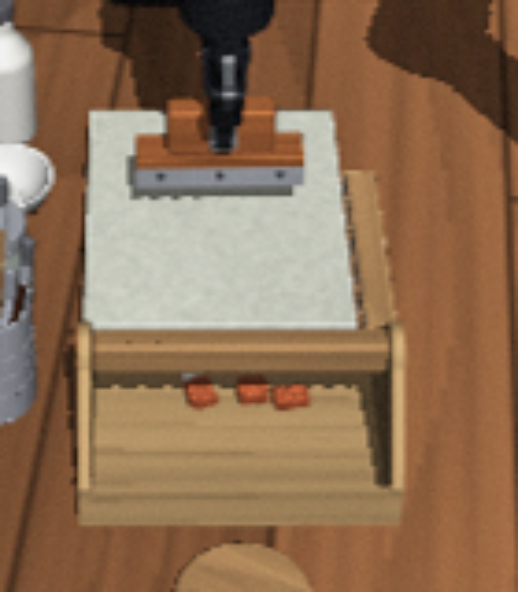

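View pics/s5.png

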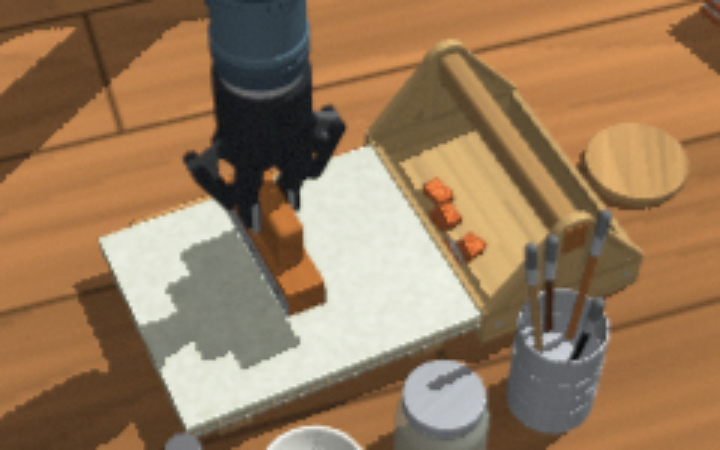

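View pics/w5.png

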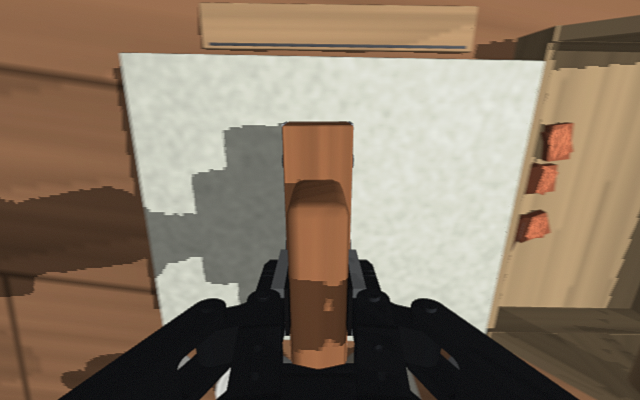

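Run:
```python
from station import robot
import cv2,numpy as np
c=robot.camera("scene"); r=robot.tip_of("chip0_center","scene"); r2=robot.tip_of("chip2_center","scene")
a=cv2.resize(c["pixels"][165:225,325:395,::-1],None,fx=7,fy=7,interpolation=cv2.INTER_CUBIC)
d=robot.camera("side"); r3=robot.tip_of("chip2_center","side"); r4=robot.tip_of("chip1_center","side")
b=cv2.resize(d["pixels"][235:275,325:375,::-1],None,fx=6,fy=6,interpolation=cv2.INTER_CUBIC)
o=np.zeros((420,790,3),np.uint8); o[:,:490]=a; o[:240,490:]=b; cv2.imwrite("pics/z6.png",o)
for q in (r,r2,r3,r4): print([(x["xyz"],round(x["confidence"],2)) for x in q])
```

```text
[([547.8, 154.7, 9.0], 0.38)]
[([508.2, 141.8, 8.1], 0.55)]
[([504.1, 141.5, 8.5], 0.6)]
[([474.1, 145.0, 12.3], 0.61)]
```

View pics/z6.png

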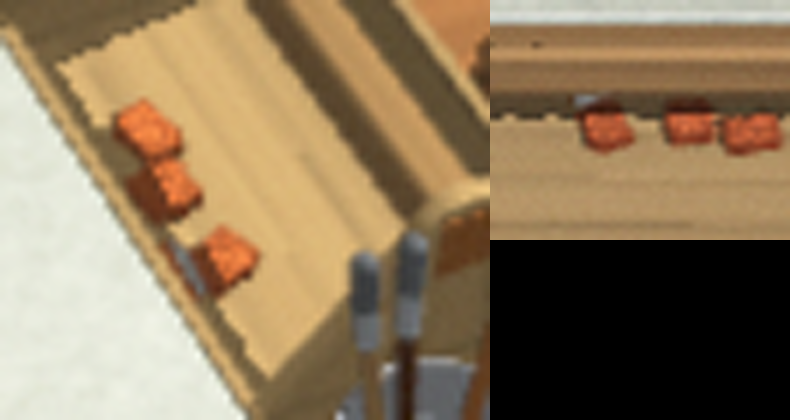

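Run:
```python
from fit import *
np.set_printoptions(precision=1,suppress=True)
t=np.radians(8.2);c,s=np.cos(t),np.sin(t)
for z in (15,25,38):
    for n,uv in (("scene",(351.4,202.9)),("side",(325+(590-490)/6,235+101/6))):
        q=unproj(n,[uv],z)[0]; d=q[:2]-[515,193]; print(z,n,q,d@[c,s],d@[-s,c])
q=unproj("scene",[(325+135/7,165+185/7)],20)[0]
```

```text
15 scene [551.2 137.7  15. ] 27.900785829856588 -59.900143715757764
15 side [551.6 140.   15. ] 28.681329590830313 -57.72954092125554
25 scene [558.5 134.3  25. ] 34.68654833429366 -64.32750672640537
25 side [550.9 148.9  25. ] 29.215977739244064 -48.71757311706839
38 scene [568.1 129.8  38. ] 43.50803959006182 -70.08307864024732
38 side [549.9 160.6  38. ] 29.91102033218178 -37.00201497162521
```

```bash
python3 -m inch '0 0.5 0 0 0 0 0;0 1 0 0 0 0 0;0 1.3 0 0 0 0 0;0 1.42 0 0 0 0 0;0 1.45 0 0 0 0 0;0 1.45 0 0 0 0 0;0 1.45 0 0 0 0 0;0 1.45 0 0 0 0 0;0 1.45 0 0 0 0 0;0 1.45 0 0 0 0 0'
python3 - <<'E'
from go import *
need([550,-30,103.2],8.2)
E
```

```text
time_s: 12.52
eef_pos: [548.0, -28.7, 102.2]
orientation: [-0.05, 0.705, 0.051, 0.705]
wrist_force: [-1.6, 1.4, 3.3]
grip_width: 0.278
t 12.52 pos [548.  -28.7 102.2] y axis deg 98.2 down [ 0.     0.001 -1.   ] q [-0.17  0.41 -0.26  0.9   0.   -0.31] F [-1.6  1.4  3.3] g 0.278
shift [-0.04 -0.06  0.07]
turn 0 [-0.    0.01 -0.01]
turn 180 [ 3.e+01 -1.e-02 -1.e-02]
```

In contact with the panel (about 5 N net). Release and rise.

```bash
python3 -m inch '0.6 0 0 0 0 0 0;0.6 0 0 0 0 0 0;0.6 0 0 0 0 0 0;0.6 0 0 0 0 0 0;0.6 0 0 0 0 0 0;0.6 -0.5 0 0 0 0 0;0.6 -1.5 0 0 0 0 0;0.6 -2.8 0 0 0 0 0;0.6 -3.8 0 0 0 0 0;0.6 -4.2 0 0 0 0 0'
python3 - <<'E'
from go import *
import cv2
need([515,193,207],8.2)
c=robot.camera("scene"); cv2.imwrite("pics/s7.png",cv2.resize(c["pixels"][120:270,200:440,::-1],None,fx=3,fy=3))
for n in("scraper_center","tote_handle"): print(n,robot.tip_of(n,"scene"))
E
```

```text
time_s: 13.35
eef_pos: [549.8, -29.4, 210.9]
orientation: [-0.051, 0.703, 0.05, 0.707]
wrist_force: [0.6, -0.5, 0.9]
grip_width: 0.596
t 13.35 pos [549.8 -29.4 210.9] y axis deg 98.2 down [ 0.006 -0.001 -1.   ] q [-0.17  0.34 -0.08  1.15  0.   -0.31] F [ 0.6 -0.5  0.9] g 0.596
shift [ 0.14  9.   -0.12]
turn 0 [-0.01  0.05  0.02]
turn 180 [29.99  0.03 -0.09]
scraper_center [{'xyz': [548.0, -28.1, 85.3], 'confidence': 0.75}]
tote_handle [{'xyz': [517.2, 192.9, 104.4], 'confidence': 0.68}]
```

View pics/s7.png

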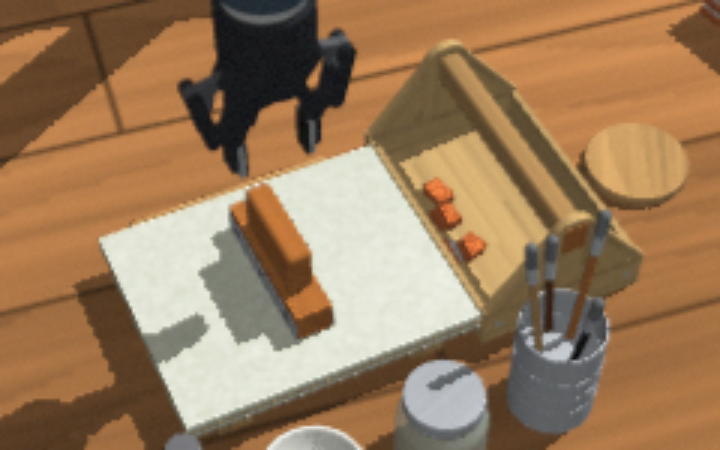

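```bash
python3 -m inch '0.8 0 1.5 0 0 0 0;0.8 0 3 0 0 0 0;0.8 0 4.5 0 0 0 0;0.8 0 6 0 0 0 0;0.8 0 7.4 0 0 0 0;0.8 0 8.5 0 0 0 0;0.8 0 9 0 0 0 0;0.8 0 9 0 0 0 0;0.8 0 9 0 0 0 0;0.8 0 9 0 0 0 0'
python3 - <<'E'
from go import *
import cv2,json
need([515,193,107],8.2)
c=robot.camera("wrist"); cv2.imwrite("pics/w8.png",c["pixels"][:,:,::-1])
json.dump([c["vfov"],c["cx"],c["cy"],c["world_to_cam"].tolist()],open("w3.json","w"))
print(robot.tip_of("tote_handle","wrist"),robot.tip_of("tote_handle","side"))
E
```

```text
time_s: 14.33
eef_pos: [515.7, 192.5, 205.9]
orientation: [-0.05, 0.706, 0.05, 0.705]
wrist_force: [0.9, -0.4, -1.0]
grip_width: 0.798
t 14.33 pos [515.7 192.5 205.9] y axis deg 98.1 down [-0.002 -0.001 -1.   ] q [ 0.24  0.34 -0.08  1.15 -0.    0.1 ] F [ 0.9 -0.4 -1. ] g 0.798
shift [ 3.95  0.03 -0.02]
turn 0 [-0.02 -0.02  0.01]
turn 180 [2.998e+01 1.000e-02 3.000e-02]
[{'xyz': [513.9, 187.5, 105.4], 'confidence': 0.7}] [{'xyz': [514.2, 191.7, 101.3], 'confidence': 0.59}]
```

View pics/w8.png

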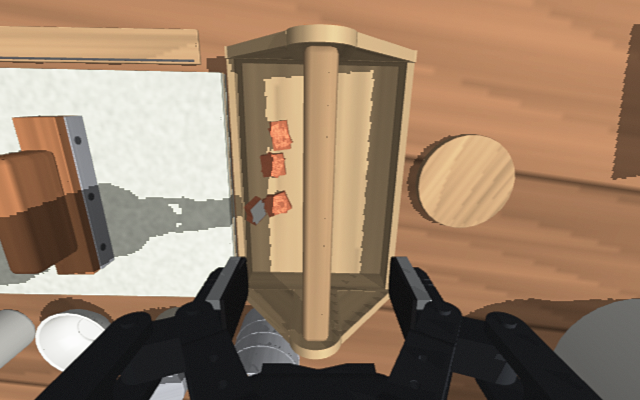

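Run:
```python
from fit import *
np.set_printoptions(precision=1,suppress=True)
a=unproj("w3",[(304,46),(337,46),(303,340),(330,340)],120); print(a)
p=(a[0]+a[1])/2;q=(a[2]+a[3])/2;v=q-p;print(v,np.degrees(np.arctan2(v[1],v[0])),(p+q)/2)
```

```text
[[406.7 168.4 120. ]
 [403.9 188.1 120. ]
 [622.4 195.7 120. ]
 [619.2 217.5 120. ]]
[215.5  28.4   0. ] 7.498026634629131 [513.1 192.4 120. ]
```

```bash
python3 -m inch '0.8 1 0 -0.1 0 0 0;0.8 2 0 -0.1 0 0 0;0.8 3 0 -0.1 0 0 0;0.8 3.7 0 -0.1 0 0 0;0.8 4.05 0 -0.1 0 0 0;0.8 4.05 0 -0.1 0 0 0;0.8 4.05 0 -0.1 0 0 0;0.5 4.05 0 -0.1 0 0 0;0.4 4.05 0 -0.1 0 0 0;0.2 4.05 0 -0.1 0 0 0'
python3 -m inch '0 0 0 0 0 0 0;0 0 0 0 0 0 0;0 0 0 0 0 0 0;0 0 0 0 0 0 0;0 0 0 0 0 0 0;0 0 0 0 0 0 0;0 0 0 0 0 0 0;0 0 0 0 0 0 0;0 -0.1 0 0 0 0 0;0 -0.2 0 0 0 0 0'
python3 - <<'E'
from go import *
need([515,193,215],8.2)
E
```

```text
time_s: 15.32
eef_pos: [514.5, 193.6, 107.0]
orientation: [-0.05, 0.704, 0.051, 0.706]
wrist_force: [-0.1, 0.5, 0.4]
grip_width: 0.382
time_s: 16.15
eef_pos: [512.4, 193.3, 110.0]
orientation: [-0.05, 0.706, 0.05, 0.705]
wrist_force: [0.0, 0.5, -4.9]
grip_width: 0.25
t 16.15 pos [512.4 193.3 110. ] y axis deg 98.2 down [-0.002 -0.    -1.   ] q [ 0.24  0.4  -0.25  0.92  0.    0.1 ] F [ 0.   0.5 -4.9] g 0.25
shift [-4.2  -0.03  0.09]
turn 0 [-0.   -0.02 -0.  ]
turn 180 [30.   -0.    0.03]
```

Gripped (0.25 × 85 ≈ 21 mm; 5 N load). Lift gently by 125 mm.

```bash
python3 -m inch '0 -0.2 0 0 0 0 0;0 -0.5 0 0 0 0 0;0 -0.9 0 0 0 0 0;0 -1.4 0 0 0 0 0;0 -1.9 0 0 0 0 0;0 -2.4 0 0 0 0 0;0 -2.9 0 0 0 0 0;0 -3.4 0 0 0 0 0;0 -3.8 0 0 0 0 0;0 -4.1 0 0 0 0 0'
python3 -m inch '0 -0.3 0 0 0 0 0;0 -0.5 0 0 0 0 0;0 -0.65 0 0 0 0 0;0 -0.7 0 0 0 0 0;0 -0.7 0 0 0 0 0;0 -0.7 0 0 0 0 0;0 -0.7 0 0 0 0 0;0 -0.7 0 0 0 0 0;0 -0.7 0 0 0 0 0;0 -0.7 0 0 0 0 0'
python3 - <<'E'
from go import *
import cv2
need([515,193,230],8.2)
print(robot.observe()["torque"])
for n in("scene","side","wrist"):
    c=robot.camera(n); cv2.imwrite(f"pics/{n}9.png",c["pixels"][:,:,::-1])
E
```

```text
time_s: 16.98
eef_pos: [513.9, 193.5, 214.9]
orientation: [-0.05, 0.705, 0.051, 0.706]
wrist_force: [0.2, -0.1, -5.7]
grip_width: 0.249
time_s: 17.82
eef_pos: [513.3, 193.3, 230.4]
orientation: [-0.05, 0.705, 0.05, 0.705]
wrist_force: [-0.3, 0.9, -4.9]
grip_width: 0.248
t 17.82 pos [513.3 193.3 230.4] y axis deg 98.2 down [-0. -0. -1.] q [ 0.24  0.33 -0.04  1.21  0.    0.1 ] F [-0.3  0.9 -4.9] g 0.248
shift [ 0.02 -0.02  0.07]
turn 0 [-0.01 -0.   -0.  ]
turn 180 [ 2.999e+01 -0.000e+00  1.000e-02]
[ 0.01161315 -0.00396527  0.03273137]
```

View pics/scene9.png

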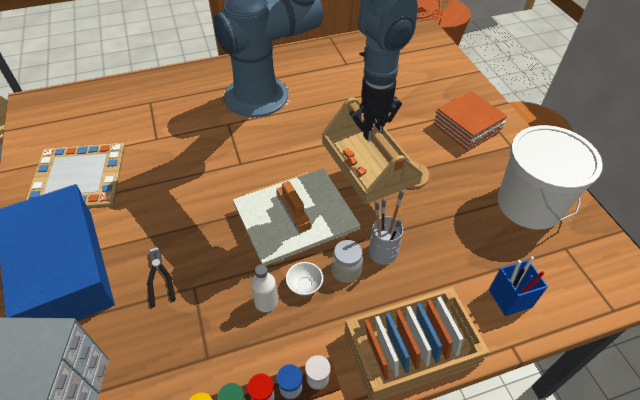

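View pics/side9.png

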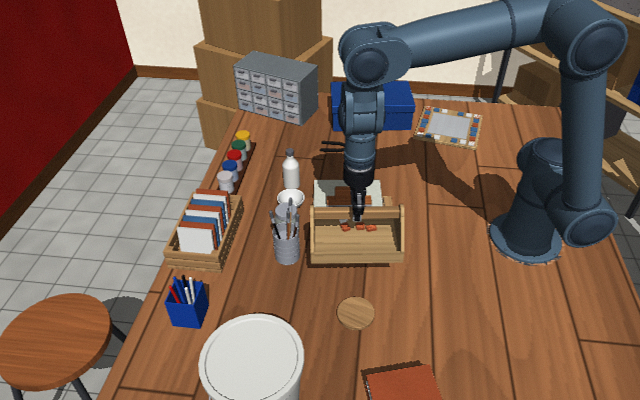

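View pics/wrist9.png

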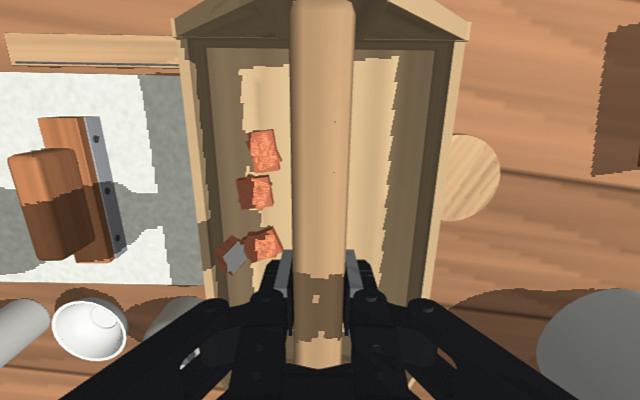

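Run:
```python
from station import robot
o=robot.observe(); print(o["time_s"],o["eef_pos"],o["wrist_force"],abs(o["qd"]).max()); print(robot.sign_off())
```

```text
17.9667 [513.38272885 193.35344323 230.58683588] [-0.20168764 -0.31279064 -4.61592481] 0.0021613125386212937
the job is handed in; nothing more can be done
None
```

I swept all four chips into the tote with the scraper in one pass. I then set the scraper down near the middle of the panel and let go. I lifted the tote by its handle bar and handed in at about 18 s of the 53 s allowed.

Last checks before handing in:
- **Tote:** its underside is about 120 mm up, worked out from the tool height. The grip carries a steady load of about 5 N, and the arm is at rest. It looks level and clear of everything in the scene and side pictures, but I judged that by eye and did not measure the tilt.
- **Chips:** all four show in the tote in the wrist picture. Three lie flat and the fourth leaned against the wall nearest the panel. I placed that one about 15 mm inside the wall before the lift, with the two cameras agreeing.
- **Scraper:** it stands upright on the panel, untouched. The network put its middle at 85 mm height, against 82.5 mm nominal.
- **Other things on the table:** none looks moved in the pictures.

No check failed. The scene and side cameras disagreed by about 5 mm on the panel and more on the tote, up to about 11 mm. For the grasps I relied on close-up wrist camera measurements instead.

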